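# Size a candle collar on the taper gauge

### The job

Find the size of the wooden candle collar that lies nearest to the gauge board: slide it down the gauge's cone until it stops, and press it gently home so that it sits firm and level. Leave it on the cone, then slide the brass marker to the tick for the line on the cone that the collar stopped at (top line: the tick with the smallest circle; bottom line: the tick with the largest). Leave the other two collars where they lie.

Things in the scene. Friction and masses are not known exactly. Their poses are not given: they have to be found in the camera images.
- gauge: Fixed wooden gauge board, 190 x 190 mm, 14 mm thick; origin at the centre of its underside. x points from the marker track (front) to the cone (back), y along the track, z up. Cone at x = +50 mm, y = 0; track (26 mm wide, top 22 mm above the worktop) at x = -62 mm. Beside it three ticks with engraved circles, small, middle, large, at y = -17.5, +17.5, +52.5 mm.
- cone: Fixed wooden cone upright on the board; origin on its axis at its foot (14 mm above the worktop), z up. Flange of 31 mm radius up to z = 8 mm, then a straight taper from 22.9 mm radius at z = 8 to 11 mm at z = 62. Wood on wood sticks: a collar that comes down off-centre or tilted catches above its stop, so press down with about 6 to 12 N; a drop of 2 cm or a push over 20 N would split it.
- cone_tip (a point): Rounded top of the cone on its axis, 68 mm above its foot. Three dark lines run round the cone about 46, 33 and 19 mm above its foot; a collar stops with its lower rim about 2 mm above one of them: 27 mm bore about 48.5 mm above the foot (top line), 33 mm bore about 35 mm (middle line), 39 mm bore about 21.5 mm (bottom line).
- marker (a joint): Travel of the brass marker along the track in m, growing along the gauge's +y; 0 is its stop at y = -52.5 mm, range 0 to 0.115. It stands at the small tick at 0.035, the middle at 0.070, the large at 0.105. It stays where it is left and takes about 1.5 N to slide.
- marker_top (a point): Centre of the top of the brass marker, a block 24 mm (gauge x) by 18 mm (gauge y) and 30 mm high; its top is 52.5 mm above the worktop.
- collar_a: Dark wooden collar, a plain ring 58 mm outside diameter, 22 mm high, lying flat, 40 to 85 g. Its bore is one of 27, 33 or 39 mm: which, is not told (the three collars differ only in this). Origin on its axis at its lower rim, z up. In each start the three collars may have changed places.
- collar_b: Dark wooden collar, a plain ring 58 mm outside diameter, 22 mm high, lying flat, 40 to 85 g. Its bore is one of 27, 33 or 39 mm: which, is not told (the three collars differ only in this). Origin on its axis at its lower rim, z up. In each start the three collars may have changed places.
- collar_c: Dark wooden collar, a plain ring 58 mm outside diameter, 22 mm high, lying flat, 40 to 85 g. Its bore is one of 27, 33 or 39 mm: which, is not told (the three collars differ only in this). Origin on its axis at its lower rim, z up. In each start the three collars may have changed places.

How it is judged:
By the outcome, as a careful person would: the job done as asked, in the order asked, and still so for the second after the job is handed in, with the robot touching nothing.
It also fails if it takes over 56 s, if anything falls off the work surface, if the arm or the gripper's body presses on something with over 40 N, if the wrist force passes 120 N, or if a joint passes its speed limit or range.

### The arm

A 6-joint arm with a two-finger parallel gripper is mounted at the origin on a cart in front of the work surface, level with it; the furniture and walls round the work are solid. World frame = base frame: x ahead of the robot, y to its left, z up, the work surface at z = 0. Lengths are in mm, angles in rad, forces in N, time in s.
With the tool pointing down it reaches from about 350 to 775 mm from the base axis. Payload 7.3 kg.
Tool frame: the origin (TCP) lies at the very end of the fingers, on their centre line; the grasp point (between the pads) lies 19 mm behind it; z points along the fingers, y is the line along which they close (so a half turn about z gives the same grasp; the last joint's range is limited). The gripper opens to 92 mm and grips with 3 to 60 N. Pads are 19 mm wide; open, the fingers measure 130 mm over their backs; the gripper's body (75 mm by 190 mm) begins 47 mm behind the grasp point.
Start: joints at [1.053, 0.342, 1.524, -0, 1.275, -0.146], TCP at [190.716, 489.155, 226.741] pointing down, gripper open.
Joint ranges: [-2.53, 2.53], [-0.77, 2.02], [0.04, 2.7], [-1, 4.14], [0.28, 2.66], [-3.11, 3.11]. Speed limits (rad/s): [2.57, 2.57, 3.14, 3.14, 3.14, 3.14].

### API

Orientations are given as [roll, pitch, yaw] about the fixed x, y, z axes, in that order (R = Rz(yaw) Ry(pitch) Rx(roll)).
In Python, from plant import get_obs, vision, workorder gives the robot as it stands.
- The arm moves only by the shell command python3 -m pendant 'ROWS' [OPENING]. ROWS is a JSON object of lists of equal length, an entry for each row: "dp": the shift along the tool's x, y, z in m, a list of three; "rotation": the turn, a rotation vector about the tool's x, y, z in rad, a list of three. A call has 1 to 8 rows; each row is the pose to reach, as a shift and turn from the pose commanded when the call began, along the tool's axes at that moment; what a row does not reach only later rows make up. A row lasts 1/8 s, in which the tool goes at most 62.5 mm and 10.7 degrees, less where a joint would pass 70% of its speed; a pose out of reach is approached as far as the arm can. A call with a gripper value outside its range is refused whole. OPENING is the finger opening in m, from 0 to 0.0918, set as the call begins (- or left out, the last holds). The fingers move at their own pace and stop on an object; the grip force is fixed at half the most. Time passes only in rows, so rows that repeat a pose let the fingers close. It gives the time, the measured TCP pose, the force, the opening and the grip force at its end, in the units of the state.
- get_obs(): the state, without advancing time (a new reading comes with each control period).
- vision.capture(name): name is "scene" or "top" or "wrist"; returns a dict with "pixels" (384x512x3 uint8, red, green, blue), "vfov" (degrees; the focal length in pixels is half the picture's height over the tangent of half this angle, whatever the lens; pixels are square), "cx", "cy" (the principal point, pixels), "dist" ([k1, k2, p1, p2, k3] as OpenCV has them; the pictures are not rectified), "pose" (4x4, takes a point from camera to world coordinates); the wrist camera has in their place "T_tool_cam" (4x4, takes a point from camera to tool coordinates, whose origin is the TCP and whose axes are the flange's). Camera axes: x right, y up, looking along -z (the intrinsics and any distortion apply to the point x, -y, -z); pixel columns grow to the right and rows downward; lengths in mm; the calibration is good to about 2 mm. A picture is of the moment at which its call begins: read the wrist's pose just before it. There is no depth.
- workorder.close_job(): hands the job in; it is judged then, once.
The state is a dict: "time": time; "joint_positions": joint angles; "dq": joint speeds; "tau": joint torques, N m; "tool_pos": TCP position; "tcp_rot": TCP orientation; "contact_force": force on the tool from outside, world axes, zero at the start; "moment": the same for the moment, N m; "grip_width": finger opening in mm; "finger_force": force on a finger pad.
Only numpy, scipy, OpenCV 4.12 (cv2) and the standard library are available. Lean on these libraries where they do the work, as an engineer would, in place of code of your own. Each camera call takes 0.05 s, during which the arm holds its last target. There are 200 camera calls.

## Working session

There is one attempt and no reset: what is moved stays moved. The work goes in short steps, Python scripts to look and compute and a shell command to move; the robot and the scene stay as the last step left them, time stands still between calls to the robot, and variables do not carry over. Pictures are saved under pics/ and viewed, at most 10 in all, crops included, and the job is handed in when it is done.

```bash
mkdir -p pics
cat > h.py <<'E'
import numpy as np, cv2, pickle
from plant import get_obs, vision
from scipy.spatial.transform import Rotation as R
def cap(n):
    o=get_obs(); c=vision.capture(n)
    f=192/np.tan(np.radians(c['vfov'])/2)
    c['K']=np.array([[f,0,c['cx']],[0,f,c['cy']],[0,0,1.]])
    if n=='wrist':
        T=np.eye(4);T[:3,:3]=R.from_euler('xyz',o['tcp_rot']).as_matrix();T[:3,3]=o['tool_pos']
        c['pose']=T@np.array(c['T_tool_cam'])
    c['pose']=np.array(c['pose']); return c
def ray(c,uv):
    p=cv2.undistortPoints(np.array(uv,float).reshape(-1,1,2),c['K'],np.array(c['dist'],float)).reshape(-1,2)
    d=np.c_[p[:,0],-p[:,1],-np.ones(len(p))]@c['pose'][:3,:3].T
    return c['pose'][:3,3],d
def onz(c,uv,z):
    o,d=ray(c,uv); return o+d*((z-o[2])/d[:,2])[:,None]
def proj(c,P):
    P=np.array(P,float).reshape(-1,3); q=(P-c['pose'][:3,3])@c['pose'][:3,:3]
    q=q*[1,-1,-1]; return cv2.projectPoints(q,np.zeros(3),np.zeros(3),c['K'],np.array(c['dist'],float))[0].reshape(-1,2)
E
python3 - <<'E'
from h import *
print(get_obs())
ims=[]
for n in('scene','top'):
    c=cap(n); pickle.dump(c,open(n+'.pkl','wb')); print(n,c['pose'].round(3).tolist(),c['dist'],c['K'][0,0])
    cv2.imwrite(f'pics/{n}0.png',cv2.resize(c['pixels'][...,::-1],(800,600),interpolation=cv2.INTER_CUBIC))
E
```

```text
{'time': 0.0, 'joint_positions': array([ 1.05297969e+00,  3.42705229e-01,  1.52504223e+00,  1.22281259e-05,
        1.27540794e+00, -1.46007373e-01]), 'dq': array([ 0.00033426, -0.002441  ,  0.00023208,  0.00083035,  0.000937  ,
        0.00018132]), 'tau': array([ 3.09417806e-05, -4.31236517e+01, -2.44215846e+01,  7.18052150e-02,
        5.60767134e-02, -1.30101571e-04]), 'tool_pos': array([190.50170032, 488.76515736, 226.04525319]), 'tcp_rot': array([-3.14004824e+00, -2.38931005e-04,  2.76977964e+00]), 'contact_force': array([0.50943062, 0.90793593, 0.46487724]), 'moment': array([ 0.05885229,  0.02394832, -0.00515824]), 'finger_force': 0.0, 'grip_width': 91.59903778546997}
scene [[0.457, 0.566, -0.686, -50.92], [-0.889, 0.308, -0.338, -66.587], [0.02, 0.764, 0.644, 620.301], [0.0, 0.0, 0.0, 1.0]] [-0.04278509  0.          0.          0.          0.        ] 373.13856104551553
top [[0.057, 0.968, -0.245, 332.099], [-0.998, 0.056, -0.01, 204.948], [0.004, 0.245, 0.97, 938.64], [0.0, 0.0, 0.0, 1.0]] [-0.05286361  0.          0.          0.          0.        ] 461.4698032853226
```

View pics/top0.png

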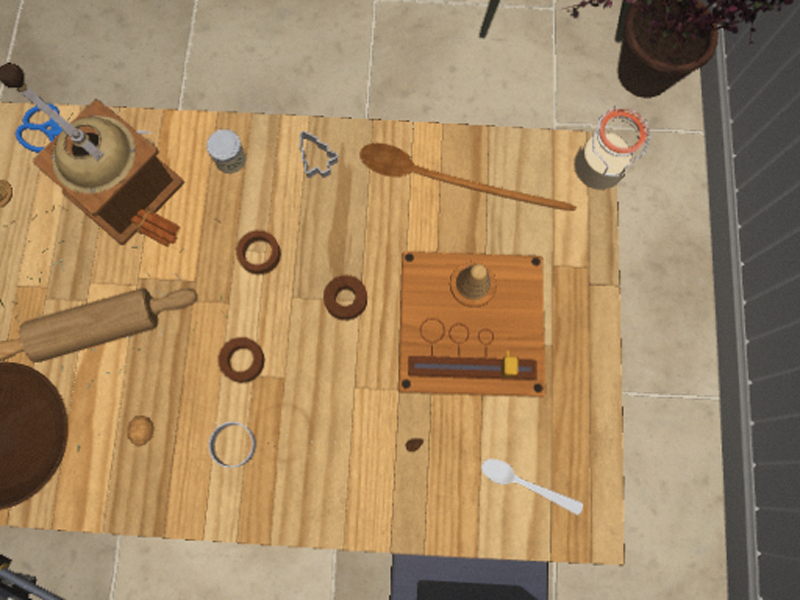

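View pics/scene0.png

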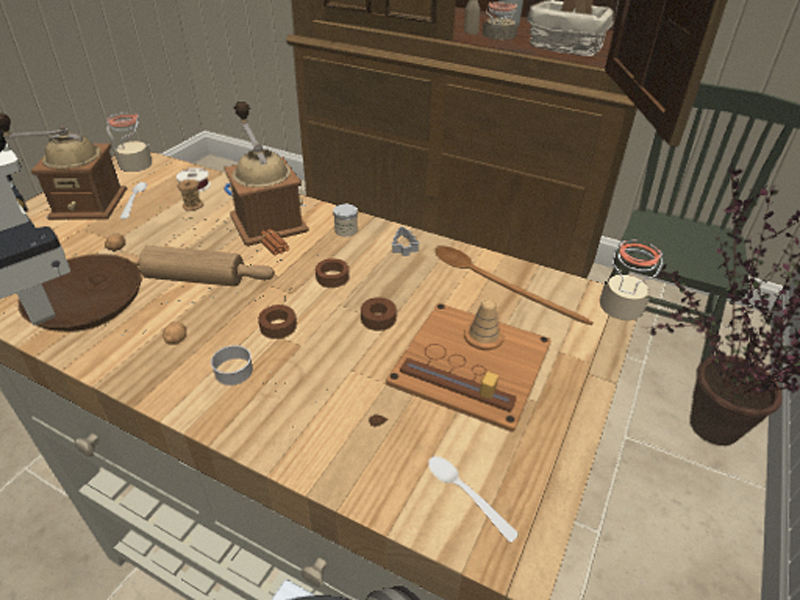

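The top view shows the nearest collar at (345,297), the other two at (258,251) and (241,360), the board centred at about (473,323), the cone at (475,280) and the marker at (511,365). The scene view agrees with this.

Run:
```python
from h import *
for n in('top','scene'):
    c=pickle.load(open(n+'.pkl','rb')); im=c['pixels']
    hsv=cv2.cvtColor(im,cv2.COLOR_RGB2HSV)
    seeds={'top':[(345,297),(258,251),(241,360)],'scene':[(378,313),(333,272),(277,321)]}[n]
    m=((hsv[...,2]<105)&(hsv[...,1]>70)).astype(np.uint8)
    cs,_=cv2.findContours(m,cv2.RETR_EXTERNAL,cv2.CHAIN_APPROX_NONE)
    for s in seeds:
        s=np.array(s)/1.5625
        for k in cs:
            if cv2.contourArea(k)>150 and cv2.pointPolygonTest(k,tuple(map(float,s)),False)>=0:
                P=onz(c,k.reshape(-1,2),11); (x,y),r=cv2.minEnclosingCircle(P[:,:2].astype(np.float32)); print(n,'collar',x,y,r)
    y=((abs(hsv[...,0].astype(int)-25)<7)&(hsv[...,1]>170)&(hsv[...,2]>120)).astype(np.uint8)
    num,l,st,ce=cv2.connectedComponentsWithStats(y)
    for i in range(1,num):
        if st[i,4]>25: print('yellow',st[i],ce[i],onz(c,ce[i],45)[0])
    dots={'top':[(409,258),(537,261),(406,384),(539,388)],'scene':[(441,307),(544,339),(394,376),(511,420)]}[n]
    Ps=[]
    g=255-im.max(2).astype(float)
    for d in dots:
        u,v=(np.array(d)/1.5625).round().astype(int); w=g[v-5:v+6,u-5:u+6]; w=np.clip(w-np.median(w)-40,0,None)
        yy,xx=np.mgrid[-5:6,-5:6]; Ps.append(onz(c,[u+(w*xx).sum()/w.sum(),v+(w*yy).sum()/w.sum()],14)[0])
    Ps=np.array(Ps); print('dots',Ps.round(1).tolist(),'ctr',Ps.mean(0)); 
    print('dx',Ps[0]-Ps[2],Ps[1]-Ps[3])
    tip={'top':(479,270),'scene':(488,303)}[n]; print('tip',onz(c,np.array(tip)/1.5625,80))
```

```text
top collar 560.5850219726562 272.3947448730469 29.701467514038086
top collar 469.142822265625 400.71014404296875 29.15736961364746
yellow [323 225   8  15  99] [326.41414141 233.1010101 ] [477.86457786  57.18825504  45.        ]
dots [[620.4, 190.5, 14.0], [624.9, 20.4, 14.0], [450.7, 186.2, 14.0], [454.9, 16.4, 14.0]] ctr [537.71658578 103.379357    14.        ]
dx [169.70821718   4.32807029   0.        ] [170.05407353   4.0615401    0.        ]
tip [[587.88017681 103.43085723  80.        ]]
dots [[621.3, 190.6, 14.0], [626.1, 20.5, 14.0], [450.3, 185.4, 14.0], [452.6, 15.9, 14.0]] ctr [537.58042805 103.10567433  14.        ]
dx [171.02446318   5.15963311   0.        ] [173.53091521   4.58537044   0.        ]
tip [[587.46165126 104.26947475  80.        ]]
```

```bash
cat >> h.py <<'E'
def rel(p,yaw):
    o=get_obs(); A=R.from_euler('xyz',o['tcp_rot']); B=R.from_euler('xyz',[np.pi,0,yaw])
    print('at',np.round(o['tool_pos'],1),np.round(o['tcp_rot'],3),'t',round(o['time'],2),'F',np.round(o['contact_force'],1),'j6',round(o['joint_positions'][5],2),'w',round(o['grip_width'],1))
    print('dp m',(A.inv().apply(np.array(p)-o['tool_pos'])/1000).round(4),'rot',(A.inv()*B).as_rotvec().round(4))
YAW=np.pi+0.0247
E
python3 -c "
from h import *
rel([520,272,200],YAW)"
```

```text
at [190.5 488.8 226.1] [-3.14 -0.    2.77] t 0.1 F [-0.5 -0.5 -0.2] j6 -0.15 w 91.7
dp m [-0.3857 -0.0823  0.0262] rot [-0.0014 -0.0005 -0.3965]
```

```bash
python3 -m pendant '{"dp":[[-0.04,-0.009,0.003],[-0.09,-0.019,0.006],[-0.14,-0.03,0.01],[-0.19,-0.041,0.013],[-0.24,-0.051,0.016],[-0.29,-0.062,0.02],[-0.345,-0.074,0.024],[-0.386,-0.082,0.026]],"rotation":[[0,0,-0.05],[0,0,-0.1],[0,0,-0.15],[0,0,-0.2],[0,0,-0.25],[0,0,-0.3],[0,0,-0.35],[0,0,-0.397]]}'
python3 -m pendant '{"dp":[[0,0,0],[0,0,0]],"rotation":[[0,0,0],[0,0,0]]}'
python3 - <<'E'
from h import *
rel([560.6,272.4,100],YAW)
c=cap('wrist'); pickle.dump(c,open('w1.pkl','wb')); print(c['pose'].round(2).tolist(),c['dist'])
cv2.imwrite('pics/w1.png',cv2.resize(c['pixels'][...,::-1],(800,600)))
print(proj(c,[[560.6,272.4,22],[537.7,103.3,14],[587.7,104.5,82]])*1.5625)
E
```

```text
time: 1.1
tool_pos: [522.0, 270.8, 200.0]
tcp_rot: [-3.141, -0.001, -3.116]
contact_force: [0.4, 1.9, -0.6]
grip_width: 91.7
finger_force: 0.0
time: 1.35
tool_pos: [519.9, 272.7, 200.3]
tcp_rot: [3.142, -0.001, -3.117]
contact_force: [-0.4, 0.2, 1.0]
grip_width: 91.7
finger_force: 0.0
at [519.9 272.7 200.3] [ 3.142e+00 -1.000e-03 -3.117e+00] t 1.35 F [-0.4  0.2  1. ] j6 -1.24 w 91.7
dp m [-0.0408 -0.0013  0.1002] rot [ 0.     -0.0014 -0.0001]
[[-0.02, -0.96, -0.3, 439.93], [1.0, -0.02, -0.01, 271.12], [-0.0, -0.3, 0.96, 359.13], [0.0, 0.0, 0.0, 1.0]] [-0.0412737  0.         0.         0.         0.       ]
[[395.36810239 319.74928287]
 [198.65474589 286.54368983]
 [167.17290485 375.99145617]]
```

View pics/w1.png

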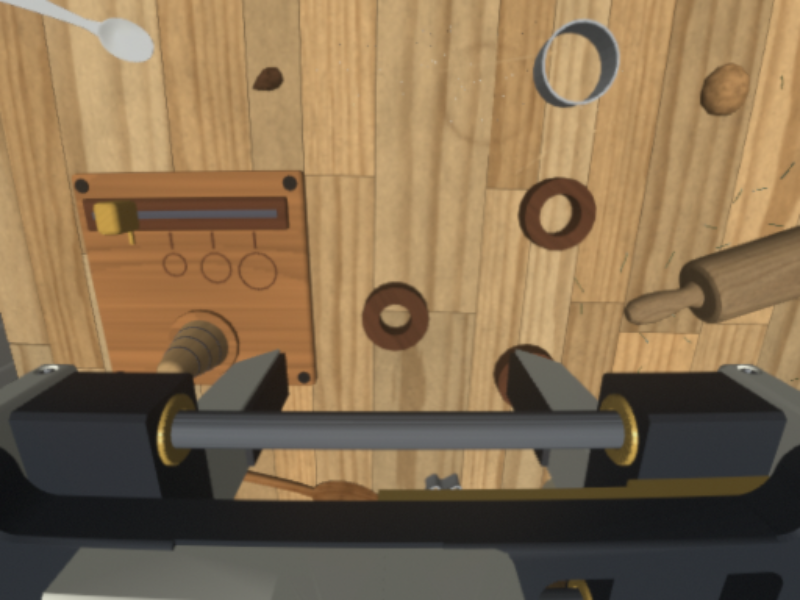

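The wrist view shows the nearest collar at (396,316), 4 px from the prediction, with a small-looking bore. It also shows the board dots at (82,186), (290,183) and (304,377).

Run:
```python
from h import *
c=pickle.load(open('w1.pkl','rb')); im=c['pixels']; hsv=cv2.cvtColor(im,cv2.COLOR_RGB2HSV)
m=((hsv[...,2]<125)&(hsv[...,1]>70)).astype(np.uint8)
cs,h=cv2.findContours(m,cv2.RETR_CCOMP,cv2.CHAIN_APPROX_NONE)
for i,k in enumerate(cs):
    (u,v),r=cv2.minEnclosingCircle(k)
    if r>8 and min(np.hypot(u*1.5625-a,v*1.5625-b) for a,b in[(396,316),(557,214)])<20:
        for z in(0,22):
            P=onz(c,k.reshape(-1,2),z)[:,:2].astype(np.float32); e=cv2.fitEllipse(P); print('hole' if h[0][i][3]>=0 else 'outer',z,np.round(e[0],1),np.round(e[1],1),round(2*cv2.minEnclosingCircle(P)[1],1))
g=255-im.max(2).astype(float); Ps=[]
for d in [(82,186),(290,183),(304,377)]:
    u,v=(np.array(d)/1.5625).round().astype(int); w=g[v-5:v+6,u-5:u+6]; w=np.clip(w-np.median(w)-40,0,None)
    yy,xx=np.mgrid[-5:6,-5:6]; Ps.append(onz(c,[u+(w*xx).sum()/w.sum(),v+(w*yy).sum()/w.sum()],14)[0])
Ps=np.array(Ps);print(Ps.round(1),'ctr',(Ps[0]+Ps[2])/2, np.linalg.norm(Ps[0]-Ps[1]),np.linalg.norm(Ps[2]-Ps[1]), 'yaw',-np.arctan2((Ps[1]-Ps[0])[0],(Ps[1]-Ps[0])[1]),np.arctan2((Ps[2]-Ps[1])[1],(Ps[2]-Ps[1])[0]))
```

```text
outer 0 [565.4 272. ] [59.1 64.4] 65.7
outer 22 [557.7 272. ] [55.5 60.5] 61.6
hole 0 [563.9 271.5] [22.9 26.6] 27.4
hole 22 [556.3 271.5] [21.5 24.9] 25.7
outer 0 [470.1 406.1] [59.3 65.2] 65.8
outer 22 [468.2 397.8] [55.6 61.2] 61.8
hole 0 [470.  404.6] [28.3 33.6] 34.9
hole 22 [468.2 396.4] [26.6 31.5] 32.8
[[457.6  17.   14. ]
 [  nan   nan   nan]
 [620.9 189.8  14. ]] ctr [539.23413258 103.38681393  14.        ] nan nan yaw nan nan<stdin>:13: RuntimeWarning: invalid value encountered in scalar divide
```

```bash
python3 -m pendant '{"dp":[[-0.01,0,0.02],[-0.025,-0.001,0.05],[-0.041,-0.001,0.08],[-0.041,-0.001,0.11],[-0.041,-0.001,0.14],[-0.041,-0.001,0.16],[-0.041,-0.001,0.175],[-0.041,-0.001,0.175]],"rotation":[[0,0,0],[0,0,0],[0,0,0],[0,0,0],[0,0,0],[0,0,0],[0,0,0],[0,0,0]]}' 0.078
python3 - <<'E'
from h import *
rel([560.9,272.2,4],YAW)
c=cap('wrist'); pickle.dump(c,open('w2.pkl','wb'))
cv2.imwrite('pics/w2.png',c['pixels'][...,::-1])
print(proj(c,[[560.9,272.2,22],[560.9-29,272.2,22]]))
E
```

```text
time: 2.4
tool_pos: [560.6, 272.6, 24.1]
tcp_rot: [-3.141, -0.003, -3.116]
contact_force: [1.0, 0.6, -0.3]
grip_width: 78.2
finger_force: 0.0
at [560.6 272.6  24.1] [-3.141e+00 -3.000e-03 -3.116e+00] t 2.4 F [ 1.   0.6 -0.3] j6 -1.27 w 78.2
dp m [-0.0004 -0.0004  0.0201] rot [-0.0008 -0.0026  0.0011]
[[252.99791102 237.07651365]
 [254.14931799 195.13869699]]
```

View pics/w2.png

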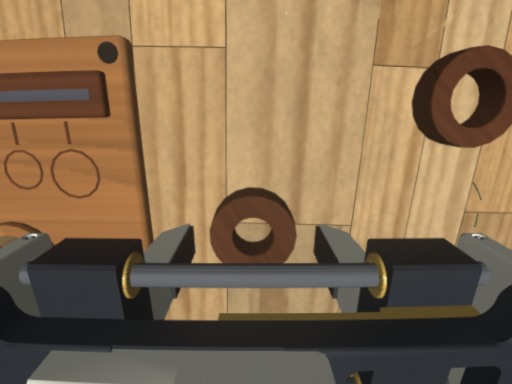

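The collar is centred between the fingers at (253,237), as predicted. The hole-to-outer ratio is 41/86, which points to a 27 mm bore. I'll descend and grip.

```bash
python3 -m pendant '{"dp":[[0,0,0.01],[0,0,0.018],[0,0,0.02],[0,0,0.02]],"rotation":[[0,0,0],[0,0,0],[0,0,0],[0,0,0]]}'
python3 -m pendant '{"dp":[[0,0,0],[0,0,0],[0,0,0],[0,0,0],[0,0,0],[0,0,0]],"rotation":[[0,0,0],[0,0,0],[0,0,0],[0,0,0],[0,0,0],[0,0,0]]}' 0.05
python3 -m pendant '{"dp":[[0,0,-0.02],[0,0,-0.06],[0,0,-0.11],[0,0,-0.15],[0,0,-0.15]],"rotation":[[0,0,0],[0,0,0],[0,0,0],[0,0,0],[0,0,0]]}'
python3 - <<'E'
from h import *
rel([537.7+50-1.2*0,103.3+1.2,115],YAW)
E
```

```text
time: 2.95
tool_pos: [561.6, 272.6, 5.7]
tcp_rot: [3.142, -0.0, -3.116]
contact_force: [0.6, -0.2, 0.1]
grip_width: 77.9
finger_force: 0.0
time: 3.7
tool_pos: [561.7, 272.6, 6.0]
tcp_rot: [3.141, 0.0, -3.116]
contact_force: [-0.6, -0.0, 2.8]
grip_width: 56.8
finger_force: 30.0
time: 4.32
tool_pos: [563.3, 273.2, 159.4]
tcp_rot: [3.139, 0.007, -3.116]
contact_force: [0.0, -0.1, -1.1]
grip_width: 57.0
finger_force: 30.0
at [563.3 273.2 159.4] [ 3.139  0.007 -3.116] t 4.33 F [ 0.  -0.1 -1.1] j6 -1.27 w 57.0
dp m [-0.0199 -0.1694  0.0441] rot [0.0023 0.0067 0.0005]
```

```bash
python3 -m pendant '{"dp":[[-0.002,-0.02,0],[-0.006,-0.05,0],[-0.01,-0.08,0.005],[-0.015,-0.11,0.01],[-0.018,-0.14,0.015],[-0.021,-0.16,0.02],[-0.021,-0.169,0.024],[-0.021,-0.169,0.024]],"rotation":[[0,0,0],[0,0,0],[0,0,0],[0,0.003,0],[0,0.003,0],[0,0.003,0],[0,0.003,0],[0,0.003,0]]}'
python3 -m pendant '{"dp":[[0,0,0],[0,0,0],[0,0,0]],"rotation":[[0,0,0],[0,0,0],[0,0,0]]}'
python3 - <<'E'
from h import *
rel([589,104.5,110],YAW)
t=[]
for n in('top','scene','wrist'):
    c=cap(n); pickle.dump(c,open(n+'3.pkl','wb')); i=c['pixels'][...,::-1]
    if n!='wrist':
        u,v=proj(c,[588,104.5,125])[0].astype(int); i=i[max(v-65,0):v+65,u-65:u+65]; print(n,u-65,v-65)
        t.append(cv2.resize(i,(390,390)))
    else: i=i[120:250,180:310]; t.append(cv2.resize(i,(390,390)))
cv2.imwrite('pics/c3.png',cv2.resize(np.hstack(t),(798,266)))
cv2.imwrite('pics/c3a.png',np.hstack(t[:2]))
E
```

```text
time: 5.32
tool_pos: [586.4, 103.8, 130.9]
tcp_rot: [3.141, -0.005, -3.117]
contact_force: [-0.1, 0.9, -0.8]
grip_width: 57.2
finger_force: 30.0
time: 5.7
tool_pos: [586.8, 104.8, 131.9]
tcp_rot: [3.141, -0.003, -3.116]
contact_force: [-0.2, 1.0, -1.7]
grip_width: 56.8
finger_force: 30.0
at [586.8 104.8 131.9] [ 3.141e+00 -3.000e-03 -3.116e+00] t 5.7 F [-0.2  1.  -1.7] j6 -1.55 w 56.8
dp m [-0.0022 -0.0003  0.0219] rot [ 0.0002 -0.0026  0.0014]
top 244 100
scene 249 113
```

View pics/c3a.png

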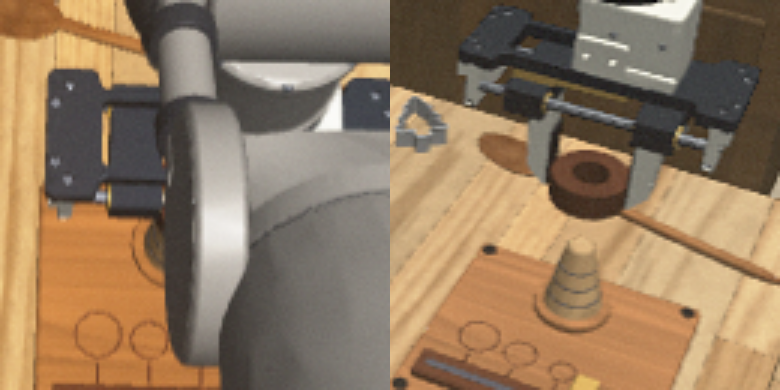

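Run:
```python
from h import *
c=pickle.load(open('scene3.pkl','rb')); 
print('bore@148',onz(c,[(593-390)/3+249,172/3+113],148))
print('tip',onz(c,[(583-390)/3+249,241/3+113],80), 'proj cone tip/foot crop', (proj(c,[[587.7,104.5,82],[587.7,104.5,22]])-[249,113])*3+[390,0],'proj bore',(proj(c,[[586.8,104.8,148]])-[249,113])*3+[390,0])
i=c['pixels'][113:243,249:379,::-1]; w=pickle.load(open('wrist3.pkl','rb'))['pixels'][150:280,190:320,::-1]
f=lambda a:cv2.resize(a,(400,400),interpolation=cv2.INTER_CUBIC)
cv2.imwrite('pics/c4.png',np.hstack([f(i[45:110,35:100]),f(w)]))
```

```text
bore@148 [[585.85285785 102.2902276  148.        ]]
tip [[590.52364013 102.96780666  80.        ]] proj cone tip/foot crop [[580.09757902 240.45593811]
 [571.07314409 298.81773403]] proj bore [[590.14511803 170.30243385]]
```

View pics/c4.png

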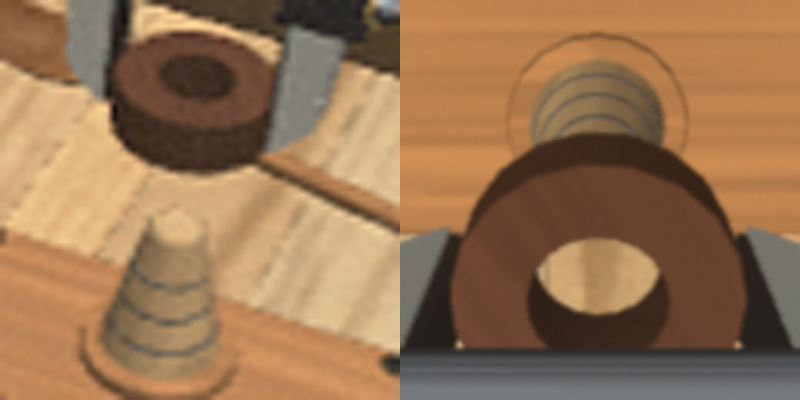

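The wrist crop shows the cone flange centred at column 598, and the collar and bore at 598–599, so y is aligned. I'll get x from the front rims along the same columns.

Run:
```python
from h import *
c=pickle.load(open('wrist3.pkl','rb')); q=lambda u,v:[190+(u-400)*.325-.3,150+v*.325-.3]
z0=131.9-5.9
print('flange ctr',onz(c,q(598,35),22)+[31,0,0])
print('collar ctr top',onz(c,q(599,165),z0+22)+[29,0,0],'bottom',onz(c,q(599,133),z0)+[29,0,0])
print('bore front/back(bottom rim)',onz(c,q(598,238),z0+22)+[13.5,0,0],onz(c,q(598,316),z0)-0)
c=pickle.load(open('scene3.pkl','rb')); 
q=lambda u,v:[249+35+u*65/400-.4,113+45+v*65/400-.4]
print('scene bore',onz(c,q(197,77),z0+22),'tip',onz(c,q(180,215),81))
```

```text
flange ctr [[587.36688807 103.87437106  22.        ]]
collar ctr top [[586.18237673 104.20019664 148.        ]] bottom [[586.86018157 104.22201382 126.        ]]
bore front/back(bottom rim) [[585.18304913 104.39438173 148.        ]] [[600.64064157 105.12493569 126.        ]]
scene bore [[585.51028461 104.56159374 148.        ]] tip [[591.47010588 104.61429612  81.        ]]
```

```bash
python3 -m pendant '{"dp":[[-0.0015,0,0.008],[-0.0015,0,0.018],[-0.0015,0,0.028],[-0.0015,0,0.036],[-0.0015,0,0.042],[-0.0015,0,0.046],[-0.0015,0,0.046]],"rotation":[[0,-0.002,0],[0,-0.002,0],[0,-0.002,0],[0,-0.002,0],[0,-0.002,0],[0,-0.002,0],[0,-0.002,0]]}'
python3 -m pendant '{"dp":[[0,0,0.004],[0,0,0.007],[0,0,0.009],[0,0,0.009]],"rotation":[[0,0,0],[0,0,0],[0,0,0],[0,0,0]]}'
python3 -c "
from h import *
rel([588.3,104.5,68.4],YAW)
c=cap('wrist')['pixels'][150:280,190:320,::-1];s=cap('scene')['pixels'][158:223,284:349,::-1]
f=lambda a:cv2.resize(a,(400,400),interpolation=cv2.INTER_CUBIC)
cv2.imwrite('pics/c5.png',np.hstack([f(s),f(c)]))
"
```

```text
time: 6.72
tool_pos: [588.1, 104.2, 85.5]
tcp_rot: [3.142, -0.001, -3.116]
contact_force: [0.4, -0.2, -0.6]
grip_width: 57.1
finger_force: 30.0
time: 7.22
tool_pos: [588.1, 104.2, 76.5]
tcp_rot: [3.142, -0.001, -3.116]
contact_force: [0.4, 0.5, -0.2]
grip_width: 57.1
finger_force: 30.0
at [588.1 104.2  76.5] [ 3.142e+00 -1.000e-03 -3.116e+00] t 7.22 F [ 0.4  0.5 -0.2] j6 -1.55 w 57.1
dp m [-0.0003  0.0003  0.0081] rot [ 0.0001 -0.0013  0.0005]
```

View pics/c5.png

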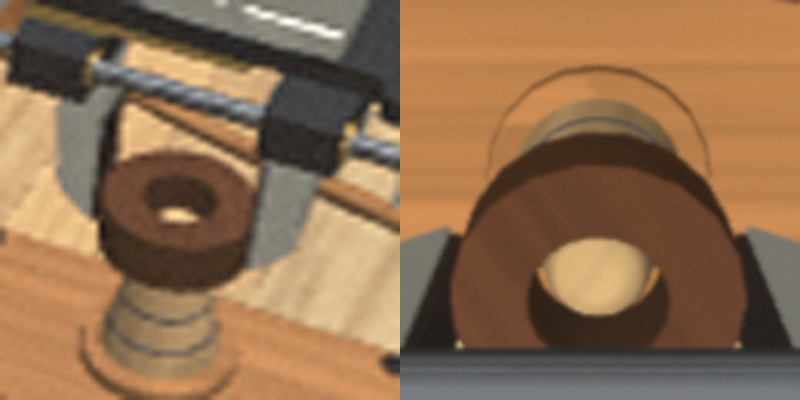

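The tip is inside the bore and symmetric (slots at 538 and 658), with no force. I'll go on slowly.

```bash
python3 -m pendant '{"dp":[[0,0,0.002],[0,0,0.004],[0,0,0.0055],[0,0,0.0055]],"rotation":[[0,0,0],[0,0,0],[0,0,0],[0,0,0]]}'
python3 -m pendant '{"dp":[[0,0,0.001],[0,0,0.001]],"rotation":[[0,0,0],[0,0,0]]}'
```

```text
time: 7.82
tool_pos: [588.3, 104.2, 71.1]
tcp_rot: [3.142, -0.001, -3.116]
contact_force: [0.5, -0.6, -0.4]
grip_width: 57.0
finger_force: 30.0
time: 8.07
tool_pos: [588.4, 104.2, 70.3]
tcp_rot: [3.142, -0.0, -3.116]
contact_force: [0.6, 0.2, 0.1]
grip_width: 57.0
finger_force: 30.0
```

```bash
for i in 1 2; do python3 -m pendant '{"dp":[[0,0,0.001],[0,0,0.001]],"rotation":[[0,0,0],[0,0,0]]}' | grep -E "pos|force"; done
```

```text
tool_pos: [588.5, 104.2, 69.5]
contact_force: [1.0, -1.0, 1.0]
finger_force: 30.0
tool_pos: [588.6, 104.2, 68.9]
contact_force: [0.1, -1.0, 5.1]
finger_force: 30.0
```

```bash
python3 -m pendant '{"dp":[[0,0,0.0005],[0,0,0.0005],[0,0,0.0005]],"rotation":[[0,0,0],[0,0,0],[0,0,0]]}' | grep -E "pos|force"
```

```text
tool_pos: [588.7, 104.2, 68.8]
contact_force: [-0.2, -1.0, 6.8]
finger_force: 30.0
```

```bash
python3 -m pendant '{"dp":[[0,0,0],[0,0,0],[0,0,0],[0,0,0]],"rotation":[[0,0,0],[0,0,0],[0,0,0],[0,0,0]]}' 0.074
python3 -m pendant '{"dp":[[0,0,-0.008],[0,0,-0.02],[0,0,-0.031],[0,0,-0.031]],"rotation":[[0,0,0],[0,0,0],[0,0,0],[0,0,0]]}' | grep -E "pos|force"
python3 -m pendant '{"dp":[[0,0,0],[0,0,0],[0,0,0],[0,0,0],[0,0,0],[0,0,0]],"rotation":[[0,0,0],[0,0,0],[0,0,0],[0,0,0],[0,0,0],[0,0,0]]}' 0.032
python3 -c "
from h import *
c=cap('wrist')['pixels'][150:280,190:320,::-1];s=cap('scene')['pixels'][158:223,284:349,::-1]
f=lambda a:cv2.resize(a,(400,400),interpolation=cv2.INTER_CUBIC)
cv2.imwrite('pics/c6.png',np.hstack([f(s),f(c)]))
rel([587.5,104.5,86],YAW)
"
```

```text
time: 9.45
tool_pos: [588.0, 104.2, 67.4]
tcp_rot: [3.142, -0.002, -3.116]
contact_force: [0.0, 0.3, -0.1]
grip_width: 74.0
finger_force: 0.0
tool_pos: [589.0, 104.2, 100.3]
contact_force: [-0.6, 1.1, -0.4]
finger_force: 0.0
time: 10.7
tool_pos: [588.2, 104.2, 98.7]
tcp_rot: [3.141, -0.001, -3.116]
contact_force: [-0.3, -0.2, 0.3]
grip_width: 32.0
finger_force: 0.0
at [588.2 104.2  98.7] [ 3.142e+00 -1.000e-03 -3.116e+00] t 10.8 F [ 0.3  0.4 -0.2] j6 -1.55 w 31.9
dp m [0.0007 0.0003 0.0127] rot [ 0.0001 -0.0009  0.0005]
```

View pics/c6.png

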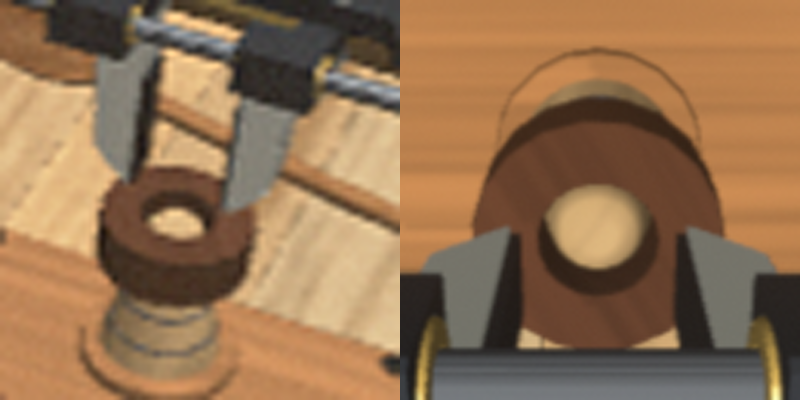

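The collar sits on the cone with two lines still visible below it, and the fingers are over its ring. Now I'll press it home from above.

```bash
python3 -m pendant '{"dp":[[0,0,0.005],[0,0,0.009],[0,0,0.0115],[0,0,0.0115],[0,0,0.0125],[0,0,0.0125]],"rotation":[[0,0,0],[0,0,0],[0,0,0],[0,0,0],[0,0,0],[0,0,0]]}' | grep -E "pos|force"
python3 -m pendant '{"dp":[[0,0,0.001],[0,0,0.001]],"rotation":[[0,0,0],[0,0,0]]}' | grep -E "pos|force"
```

```text
tool_pos: [588.2, 104.2, 86.3]
contact_force: [0.0, -0.1, -1.3]
finger_force: 0.0
tool_pos: [588.2, 104.2, 85.3]
contact_force: [0.5, -0.6, 0.4]
finger_force: 0.0
```

```bash
for i in 1 2; do python3 -m pendant '{"dp":[[0,0,0.0006],[0,0,0.0006]],"rotation":[[0,0,0],[0,0,0]]}' | grep -E "pos|contact"; done
```

```text
tool_pos: [588.3, 104.2, 85.1]
contact_force: [-1.2, -0.9, 4.7]
tool_pos: [588.5, 104.2, 85.0]
contact_force: [-1.5, -0.1, 7.7]
```

```bash
python3 -m pendant '{"dp":[[0,0,0.0003],[0,0,0.0003],[0,0,0.0003],[0,0,0.0003]],"rotation":[[0,0,0],[0,0,0],[0,0,0],[0,0,0]]}' | grep -E "pos|contact"; python3 -c "
from h import *
o=get_obs();print(o['moment'])"
```

```text
tool_pos: [588.6, 104.2, 85.0]
contact_force: [-2.2, 0.1, 8.1]
[-0.0343997   0.41332461 -0.00197118]
```

```bash
python3 -m pendant '{"dp":[[0,0,-0.005],[0,0,-0.02],[0,0,-0.045],[0,0,-0.07],[0.02,0,-0.085],[0.04,0,-0.085],[0.05,0,-0.085],[0.05,0,-0.085]],"rotation":[[0,0,0],[0,0,0],[0,0,0],[0,0,0],[0,0,0],[0,0,0],[0,0,0],[0,0,0]]}' | grep -E "pos|contact"
python3 -m pendant '{"dp":[[0,0,0],[0,0,0]],"rotation":[[0,0,0],[0,0,0]]}' 0.05| grep -E "time|pos|contact"
python3 - <<'E'
from h import *
c=cap('wrist');pickle.dump(c,open('w7.pkl','wb')); s=cap('scene');pickle.dump(s,open('s7.pkl','wb'))
f=lambda a:cv2.resize(a[...,::-1],(400,400),interpolation=cv2.INTER_CUBIC)
cv2.imwrite('pics/c7.png',np.hstack([f(s['pixels'][158:243,274:359]),cv2.resize(c['pixels'][:300,:,::-1],(400,400))]))
E
```

```text
tool_pos: [538.1, 103.0, 169.1]
contact_force: [-0.2, 0.6, -0.6]
time: 14.05
tool_pos: [538.8, 102.9, 168.6]
contact_force: [-0.3, 0.4, 0.1]
```

View pics/c7.png

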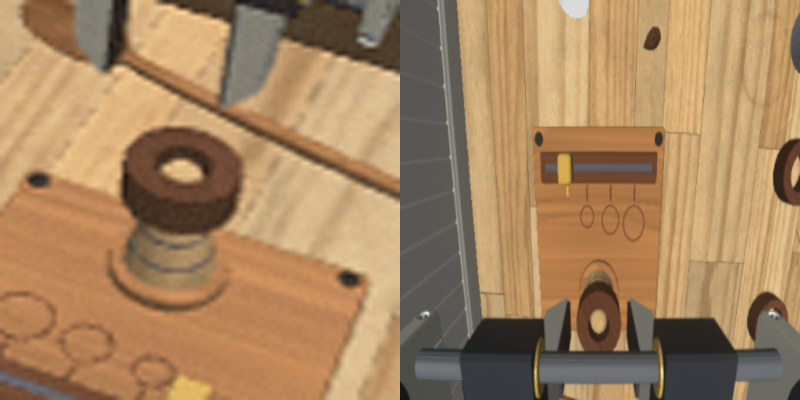

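The collar sits level with two lines showing below it, so it stopped at the top line and the marker goes to the small tick. I'll measure the marker and the ticks.

Run:
```python
from h import *
c=pickle.load(open('w7.pkl','rb')); im=c['pixels']; hsv=cv2.cvtColor(im,cv2.COLOR_RGB2HSV)
q=lambda u,v:np.array([(u-400)*1.28,v*.75])
y=((abs(hsv[...,0].astype(int)-23)<6)&(hsv[...,1]>150)).astype(np.uint8)
num,l,st,ce=cv2.connectedComponentsWithStats(y)
u0,v0=q(565,168)
for i in range(1,num):
    if st[i,4]>60 and np.hypot(*(ce[i]-[u0,v0]))<25:
        x,yy,w,h,_=st[i]; print(st[i],ce[i]); print('marker corners@52.5',onz(c,[[x,yy],[x+w-1,yy+h-1]],52.5).round(1),'c',onz(c,ce[i],52.5).round(1))
g=255-im.max(2).astype(float); Ps=[]
for d in[(538,139),(659,139)]:
    u,v=q(*d).round().astype(int); w=g[v-9:v+10,u-9:u+10]; w=np.clip(w-np.median(w)-40,0,None); a,b=np.mgrid[-9:10,-9:10]
    Ps.append(onz(c,[u+(w*b).sum()/w.sum(),v+(w*a).sum()/w.sum()],14)[0])
print('dots',np.round(Ps,1))
for t in[(587,192),(610,192),(634,192)]: # tick columns
    u,v=q(*t).round().astype(int); row=g[v-3:v+4,u-8:u+9].mean(0); row=np.clip(row-np.median(row)-5,0,None); uu=u-8+(row*np.arange(17)).sum()/row.sum(); print('tick',uu,onz(c,[uu,v],14).round(1))
```

```text
[201 115  21  32 461] [210.9154013  127.27548807]
marker corners@52.5 [[465.   48.9  52.5]
 [495.   68.4  52.5]] c [[476.6  58.5  52.5]]
dots [[454.4  15.5  14. ]
 [450.  186.   14. ]]
tick 238.88062283737025 [[497.3  84.4  14. ]]
tick 269.12881355932205 [[496.4 119.3  14. ]]
tick 299.67816091954023 [[495.4 154.6  14. ]]
```

```bash
python3 -c "
from h import *
rel([476.4,58.6,28],YAW)"
```

```text
at [538.5 102.9 168.5] [ 3.141e+00 -1.000e-03 -3.116e+00] t 14.15 F [ 0.3 -0.1  0.7] j6 -1.55 w 49.2
dp m [ 0.0631 -0.0427  0.1406] rot [ 0.0001 -0.0013  0.0004]
```

```bash
python3 -m pendant '{"dp":[[0.02,-0.012,0],[0.045,-0.03,0.01],[0.063,-0.043,0.03],[0.063,-0.043,0.06],[0.063,-0.043,0.085],[0.063,-0.043,0.1],[0.063,-0.043,0.1],[0.063,-0.043,0.1]],"rotation":[[0,0,0],[0,0,0],[0,0,0],[0,0,0],[0,0,0],[0,0,0],[0,0,0],[0,0,0]]}'
python3 -c "
from h import *
rel([476.4,58.6,28],YAW)
c=cap('wrist');print(proj(c,[[476.4,58.6,52.5]]))
cv2.imwrite('pics/w8.png',c['pixels'][...,::-1])"
```

```text
time: 15.15
tool_pos: [476.8, 58.4, 69.4]
tcp_rot: [3.142, -0.0, -3.116]
contact_force: [-0.8, 0.0, 1.1]
grip_width: 49.7
finger_force: 0.0
at [476.8  58.4  69.4] [ 3.142 -0.    -3.116] t 15.15 F [-0.8  0.   1.1] j6 -1.63 w 49.7
dp m [0.0004 0.0003 0.0414] rot [ 0.     -0.      0.0005]
[[254.08339332 226.69254573]]
```

View pics/w8.png

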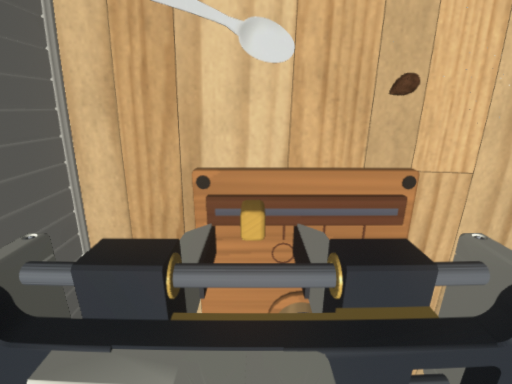

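The marker is at column 253, centred between the fingers. I'll descend and grip it.

```bash
python3 -m pendant '{"dp":[[0,0,0.01],[0,0,0.022],[0,0,0.033],[0,0,0.04],[0,0,0.041],[0,0,0.041]],"rotation":[[0,0,0],[0,0,0],[0,0,0],[0,0,0],[0,0,0],[0,0,0]]}'|grep -E "pos|contact"
python3 -m pendant '{"dp":[[0,0,0],[0,0,0],[0,0,0],[0,0,0],[0,0,0],[0,0,0],[0,0,0]],"rotation":[[0,0,0],[0,0,0],[0,0,0],[0,0,0],[0,0,0],[0,0,0],[0,0,0]]}' 0.012
python3 -c "
from h import *
rel([475.8,84.1,28],YAW)"
```

```text
tool_pos: [476.4, 58.4, 27.8]
contact_force: [-0.1, 0.0, 0.1]
time: 16.82
tool_pos: [476.3, 58.3, 27.9]
tcp_rot: [3.142, -0.001, -3.116]
contact_force: [-1.0, -0.9, 2.7]
grip_width: 17.8
finger_force: 30.0
at [476.3  58.3  27.9] [ 3.142e+00 -1.000e-03 -3.116e+00] t 16.82 F [-1.  -0.9  2.7] j6 -1.63 w 17.8
dp m [-0.0002  0.0258 -0.0001] rot [ 0.     -0.0008  0.0005]
```

```bash
python3 -m pendant '{"dp":[[0,0.004,0],[0,0.009,0],[0,0.015,0],[0,0.02,0],[0,0.024,0],[0,0.0258,0],[0,0.0258,0],[0,0.0258,0]],"rotation":[[0,0,0],[0,0,0],[0,0,0],[0,0,0],[0,0,0],[0,0,0],[0,0,0],[0,0,0]]}'
python3 -c "
from h import *
rel([475.8,84.1,28],YAW)"
```

```text
time: 17.82
tool_pos: [475.6, 84.6, 27.9]
tcp_rot: [3.141, -0.001, -3.117]
contact_force: [-0.6, 1.2, 4.9]
grip_width: 18.3
finger_force: 30.0
at [475.6  84.6  27.9] [ 3.141e+00 -1.000e-03 -3.117e+00] t 17.82 F [-0.6  1.2  4.9] j6 -1.58 w 18.3
dp m [-0.0001 -0.0005 -0.0001] rot [ 0.0006 -0.0007  0.0003]
```

```bash
python3 -m pendant '{"dp":[[0,0,0],[0,0,0],[0,0,0],[0,0,0]],"rotation":[[0,0,0],[0,0,0],[0,0,0],[0,0,0]]}' 0.045|grep -E "pos|width"
python3 -m pendant '{"dp":[[0,0,-0.01],[0,0,-0.04],[0,0,-0.08],[0,0,-0.12],[-0.03,0,-0.14],[-0.06,0,-0.14],[-0.06,0,-0.14],[-0.06,0,-0.14]],"rotation":[[0,0,0],[0,0,0],[0,0,0],[0,0,0],[0,0,0],[0,0,0],[0,0,0],[0,0,0]]}'
python3 - <<'E'
from h import *
c=cap('wrist');pickle.dump(c,open('w9.pkl','wb')); s=cap('scene'); pickle.dump(s,open('s9.pkl','wb'));im=c['pixels']; hsv=cv2.cvtColor(im,cv2.COLOR_RGB2HSV)
y=((abs(hsv[...,0].astype(int)-23)<6)&(hsv[...,1]>150)).astype(np.uint8)
num,l,st,ce=cv2.connectedComponentsWithStats(y); u0,v0=proj(c,[476,84,45])[0]
for i in range(1,num):
    if st[i,4]>40 and np.hypot(*(ce[i]-[u0,v0]))<30:
        x,yy,w,h,_=st[i]; print(st[i]); v=yy+h//3; r=np.where(l[v]==i)[0]; print('top face span y',onz(c,[[r[0]-.5,v],[r[-1]+.5,v]],52.5).round(1))
g=255-im.max(2).astype(float)
for P in[[497.3,84.6],[496.4,119.3],[495.4,154.6]]:
    u,v=proj(c,[[P[0]+3,P[1],14]])[0].round().astype(int); row=g[v-3:v+4,u-8:u+9].mean(0); row=np.clip(row-np.median(row)-5,0,None); uu=u-8+(row*np.arange(17)).sum()/row.sum(); print('tick',uu,onz(c,[uu,v],14).round(1))
a=pickle.load(open('s7.pkl','rb'))['pixels'].astype(int);u,v=proj(s,[[588,104,74]])[0].astype(int)
print('scene collar change',abs(a-s['pixels'])[v-10:v+12,u-12:u+12].mean())
E
```

```text
tool_pos: [475.5, 84.1, 27.7]
grip_width: 45.0
time: 19.32
tool_pos: [534.6, 85.7, 167.5]
tcp_rot: [3.141, -0.003, -3.116]
contact_force: [-0.2, -0.5, -0.4]
grip_width: 44.9
finger_force: 0.0
[246 119  18  33 435]
top face span y [[474.   76.7  52.5]
 [473.6  92.6  52.5]]
tick 252.0 [[500.4  82.5  14. ]]
tick 283.9845890410959 [[499.4 119.6  14. ]]
tick 314.0919175911252 [[498.5 154.5  14. ]]
scene collar change 2.7285353535353534
```

```bash
python3 -m pendant '{"dp":[[0,0,0],[0,0,0],[0,0,0]],"rotation":[[0,0,0],[0,0,0],[0,0,0]]}'|grep -E "time|contact"; python3 -c "
from plant import workorder
print(workorder.close_job())"
```

```text
time: 19.8
contact_force: [0.3, -0.6, -0.9]
the job is handed in; nothing more can be done
None
```

The nearest collar has the 27 mm bore: it stopped at the top line, was pressed home with about 8 N and left on the cone; the brass marker is at the small tick, within about 1 mm by my measurement, and the job was handed in at about 20 s with no verdict returned.

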